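# Press the crate slat home with the ratchet clamp, then free it

### The job

Pump the trigger of the bar clamp until its jaw has pushed the loose crate slat fully home in the crate end and, with the trigger let go, the clamp alone holds the joint snug; squeeze gently, no more pumping once the trigger goes firm. Then press the release button so that the jaw springs all the way back, leaving the slat home. Let the clamp do the pushing: do not touch the slat, and leave the jar, the glass lid and the screwdriver alone.

Things in the scene. Friction and masses are not known exactly. Their poses are not given: they have to be found in the camera images.
- clamp: one-hand ratchet bar clamp fixed on a plywood jig board (160 x 520 x 12 mm). Origin on the bench under the trigger's pivot; y = the way the jaw pushes, z up. In its frame, mm: housing 42 wide in x, y -70 to 100, top z 58; fixed pistol grip standing at y -52 to -30, top z 135; trigger pivot y 0, z 55. Two low rails guide the slat
- trigger (a joint): trigger lever standing up in front of (+y of) the pistol grip; rad, 0 = let go, leaning 0.25 towards +y; 0.5 = squeezed to its stop, about 31 mm at the bar towards the grip (clamp's -y). It springs back. It picks the jaw up after 0.15 rad; a stroke past 0.30 rad gains one 4 mm tooth, past 0.44 two. Some 4 to 9 strokes in all
- trigger_bar (a point): centre of the trigger's round top bar, 16 mm thick, 36 mm long along the clamp's x, 118 mm above the bench, 65 mm from the pivot; free for fingers in front (+y) above z 95 mm. An unloaded stroke takes 2 to 8 N here; with the slat home it goes firm: 1 N more here is about 2 N more at the pad. A pull stopped at 15 to 19 N leaves it snug, above 21 N crushes the joint
- jaw (a joint): travel of the jaw along the clamp's +y in m: 0 = fully back, at most 0.068. It moves by ratchet teeth of 4 mm and is held at each; a spring pulls it back when it is freed
- pad: steel pad with rubber face, 50 mm wide, 14 mm high, on coil springs in front of the jaw (4 N, then 3 N more per mm, at most 23 mm); origin at the centre of its face, which looks to the clamp's +y and is at y = 150 mm of the clamp with the jaw fully back. It presses on the end of the slat
- release (a joint): press of the release button in m: 0 = up, 0.007 = fully down. It bobs by itself while the ratchet clicks. Pressed down 4 mm or more (2 to 4 N, up to 18 N while the jaw is loaded) with the trigger let go, it frees the jaw, which springs back to 0 in about half a second; keep it down meanwhile
- release_top (a point): centre of the top of the release button: a round steel plunger 24 mm in diameter that stands up from the housing at y = 85 mm of the clamp, top 90 mm above the bench; it is pressed straight down
- slat: loose flat wooden floor slat, 92 mm wide (clamp's x), 18 mm thick, 130 mm long along the clamp's y plus a tongue 60 mm wide and 34 mm long at its +y end, lying flat on the jig board (12 mm above the bench). Origin: centre of the underside of the 130 mm part
- slat_shoulder (a point): middle of the slat's shoulder, the end face of the 130 mm part from which the tongue stands out
- crate_end: fixed upright end of a wooden crate (240 mm wide, 120 mm high, with a hand hole) at the far end of the jig, with a mortise at the bottom that takes the tongue; origin under the middle of the face that looks to the clamp; never moves
- crate_mouth (a point): middle of the mortise's mouth, in the face that looks to the clamp; its y axis points into the mortise. The slat is home when its shoulder meets this face (slat_shoulder at y = 0 here); at the start a gap of 10 to 24 mm is open
- jar_mid (a point): middle of a glass preserving jar, 90 mm in diameter, 130 mm high, standing beside the jig; not to be moved
- glass_lid_mid (a point): middle of a loose round glass lid, 100 mm in diameter, 16 mm high, lying beside the jig; not to be moved
- screwdriver: screwdriver lying beside the jig, on the side away from the robot; not to be moved
Things that resemble listed ones, but are neither listed nor needed, are in the scene too. There is more than one size of the slat; the job needs the smallest.

How it is judged (in metres and radians):
On the way:
1. the slat is home (gap at most 2 mm) and the clamp holds it snug with more than 4 N, the trigger let go, for half a second (y of slat_shoulder in the frame of crate_mouth above -0.002 m and contact force between pad and slat above 4 N and value of joint trigger below 0.08 rad), for 0.5 s.
At the end, for the whole second after the job is handed in: the jaw is fully back (within 4 mm), trigger and release button let go, and the slat still lies home in the crate end (gap at most 2.5 mm), at rest (value of joint jaw below 0.004 m and value of joint trigger below 0.05 rad and value of joint release below 0.002 m and y of slat_shoulder in the frame of crate_mouth above -0.0025 m and linear speed of slat below 0.01 m/s); the robot touches nothing.
It fails at once if the pad squeezes the slat with more than 30 N (contact force between pad and slat above 30 N).
It fails at once if the robot touches the slat with more than 1 N (contact force between any of the fingers, the arm and slat above 1 N).
It fails at once if the jar, the glass lid or the screwdriver is moved by more than 20 mm (distance of any of jar_mid, glass_lid_mid, screwdriver from where it was at the start of the episode above 0.02 m).
It also fails if it takes over 72 s, if anything falls off the work surface, if the arm or the gripper's body presses on something with over 40 N, if the wrist force passes 120 N, or if a joint passes its speed limit or range.

### The arm

A 6-joint arm with a two-finger parallel gripper is mounted at the origin on the work surface. World frame = base frame: x ahead of the robot, y to its left, z up, the work surface at z = 0. Lengths are in mm, angles in rad, forces in N, time in s.
With the tool pointing down it reaches from about 350 to 875 mm from the base axis. Payload 4.2 kg.
Tool frame: the origin (TCP) lies between the finger pads; the fingertips stand 8 mm ahead of it and the grasp point (between the pads) lies 11 mm behind it; z points along the fingers, y is the line along which they close (so a half turn about z gives the same grasp; the last joint's range is limited). The gripper opens to 85 mm and grips with 20 to 120 N. Pads are 22 mm wide; open, the fingers measure 114 mm over their backs; the gripper's body (76 mm by 85 mm) begins 54 mm behind the grasp point. The pads swing forward as they close: fully open they stand 13 mm farther back than shut.
Start: joints at [-1.025, 0.385, 0.008, 0, -1.194, -0.259], TCP at [176.819, -599.445, 239.312] pointing down, gripper open.
Joint ranges: [-3.14, 3.14], [-1.21, 2.06], [-1.07, 1.41], [-3.16, 2.05], [-2.99, -0.16], [-3.1, 3.1]. Speed limits (rad/s): [2.79, 2.79, 3.14, 3.14, 3.14, 3.14].

### API

Orientations are given as a unit quaternion [x, y, z, w].
In Python, from bench import read_state, get_image, camera_params, job_done gives the robot as it stands.
- The arm moves only by the tool drive_tool, never from a script. Its argument "moves" is a list that holds one entry, the list of rows, each a list of 7 numbers: the shift along the tool's x, y, z in m, then the turn, a rotation vector about the tool's x, y, z in rad, then the closure in counts, from 0 (fully open) to 255 (shut). A call has 1 to 8 rows; each row shifts and turns the commanded pose from where the row before left it, along the tool's axes as they then stand; what a row does not reach is not made up. A row lasts 1/12 s, in which the tool goes at most 41.7 mm and 7.16 degrees, less where a joint would pass 70% of its speed; a pose out of reach is approached as far as the arm can. A call is refused whole if a number of a shift passes 0.0417 or a number of a turn 0.125, either way. A call with a gripper value outside its range is refused whole. The fingers move at their own pace and stop on an object; the grip force is fixed at half the most. Time passes only in rows, so rows that do not move let the fingers close. It gives the time, the measured TCP pose, the force and the opening at its end, in the units of the state.
- read_state(): the state, without advancing time (a new reading comes with each control period).
- get_image(name): name is "side" or "top"; returns the picture (420x560x3 uint8, blue, green, red); there is no depth.
- camera_params(name): a dict with "mtx" (3x3 intrinsics, pixels), "extrinsics" (4x4, takes a point from camera to world coordinates). Camera axes: x right, y up, looking along -z (the intrinsics and any distortion apply to the point x, -y, -z); pixel columns grow to the right and rows downward; lengths in mm; the calibration is good to about 2 mm. A picture is of the moment at which its call begins. camera_params takes no time and is no camera call.
- job_done(): hands the job in, once; it reports no verdict.
The state is a dict: "clock": time; "joints": joint angles; "joint_vel": joint speeds; "joint_efforts": joint torques, N m; "position": TCP position; "ee_rot": TCP orientation; "contact_force": force on the tool from outside, world axes, zero at the start; "wrist_torque": the same for the moment, N m; "gripper_width": finger opening in mm.
Only numpy, scipy, OpenCV 4.12 (cv2) and the standard library are available. Lean on these libraries where they do the work, as an engineer would, in place of code of your own. Each camera call takes 0.05 s, during which the arm holds its last target. There are 200 camera calls.

## Working session

There is one attempt and no reset: what is moved stays moved. The work goes in short steps, Python scripts to look and compute and a tool call to move; the robot and the scene stay as the last step left them, time stands still between calls to the robot, and variables do not carry over. Pictures are saved under pics/ and viewed, on a budget of 10 in all, crops included, one or two more only if the job needs it, and the job is handed in when it is done.

Besides the shell and the picture viewer there is one more tool, called after "Request:" in YAML: its name, and indented under it one key for each argument. drive_tool: Moves the arm, as the interface text tells. Its arguments: {"type":"object","properties":{"moves":{"type":"array"}},"required":["moves"]}

```bash
mkdir -p pics && ls
python3 - <<'E'
from bench import *
import cv2
for n in("side","top"):
    cv2.imwrite(f"pics/{n}0.png",get_image(n)); p=camera_params(n); print(n,p)
print(read_state())
E
```

```text
pics
side {'mtx': array([[504.1510401 ,   0.        , 272.6224165 ],
       [  0.        , 504.1510401 , 206.15050126],
       [  0.        ,   0.        ,   1.        ]]), 'extrinsics': array([[-9.35032060e-01,  2.43536688e-01, -2.57691537e-01,
         1.95068497e+02],
       [-3.54481558e-01, -6.26498426e-01,  6.94148793e-01,
         1.08257459e+03],
       [ 7.60735625e-03,  7.40398274e-01,  6.72125379e-01,
         1.10148979e+03],
       [ 0.00000000e+00,  0.00000000e+00,  0.00000000e+00,
         1.00000000e+00]])}
top {'mtx': array([[489.00725328,   0.        , 272.74114488],
       [  0.        , 489.00725328, 210.61564372],
       [  0.        ,   0.        ,   1.        ]]), 'extrinsics': array([[-1.99586866e-02,  9.92372920e-01, -1.21645545e-01,
         4.22313534e+02],
       [-9.99587196e-01, -1.72912292e-02,  2.29445310e-02,
         8.34415249e+01],
       [ 2.06661302e-02,  1.22053272e-01,  9.92308374e-01,
         1.28781825e+03],
       [ 0.00000000e+00,  0.00000000e+00,  0.00000000e+00,
         1.00000000e+00]])}
{'clock': 0.1, 'joints': array([-1.02538239e+00,  3.85467021e-01,  6.75899756e-03, -4.02737290e-04,
       -1.19402028e+00, -2.58565549e-01]), 'joint_vel': array([ 0.0007848 , -0.0009265 ,  0.00207041,  0.00030005,  0.00136199,
        0.00026728]), 'joint_efforts': array([-7.37059054e-04, -3.93319345e+01,  1.88928866e+01,  4.19790700e+00,
       -2.53651495e-03,  5.71643596e-06]), 'position': array([ 176.67434693, -598.97724099,  238.34201889]), 'ee_rot': array([-1.42859403e-01,  9.89742503e-01,  9.62215246e-04, -2.05691687e-04]), 'contact_force': array([-0.0246344 ,  0.60607419,  0.8375092 ]), 'wrist_torque': array([ 0.03047134,  0.05617015, -0.01343165]), 'gripper_width': 85.29462194287892}
```

View pics/side0.png

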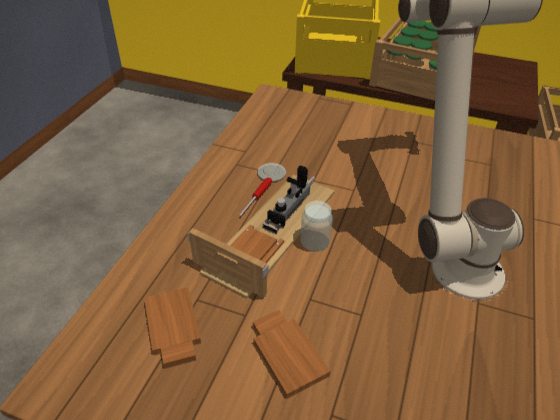

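View pics/top0.png

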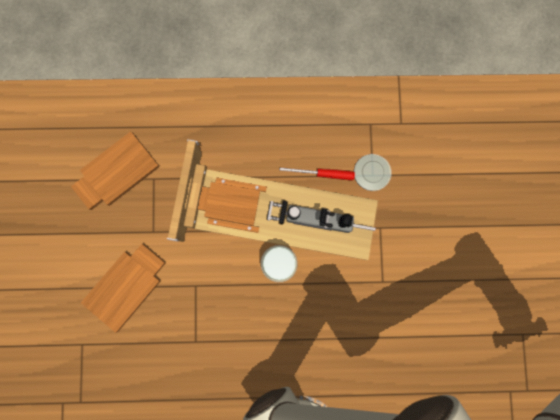

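The side view shows the jig with the crate end at about (230,262), the clamp at (290,200) and the jar at (316,226). In the top view the clamp is at (320,215), the jar at (279,263), the lid at (373,172) and the screwdriver at (320,173). The two decoy slats lie off the jig at (115,170) and (125,290), and the slat I want is on the jig at (232,203). Next I enlarge both views.

Run:
```python
import cv2,numpy as np
a=cv2.imread("pics/top0.png")[160:270,165:385]; b=cv2.imread("pics/side0.png")[155:300,185:345]
a=cv2.resize(a,None,fx=3.6,fy=3.6,interpolation=cv2.INTER_CUBIC)
cv2.imwrite("pics/topc.png",a)
cv2.imwrite("pics/sidec.png",cv2.resize(b,None,fx=4,fy=4,interpolation=cv2.INTER_CUBIC))
```

```text
(no output)
```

View pics/topc.png

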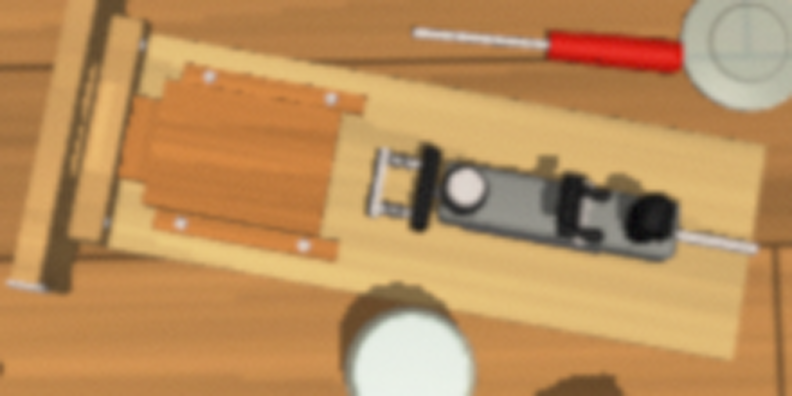

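View pics/sidec.png

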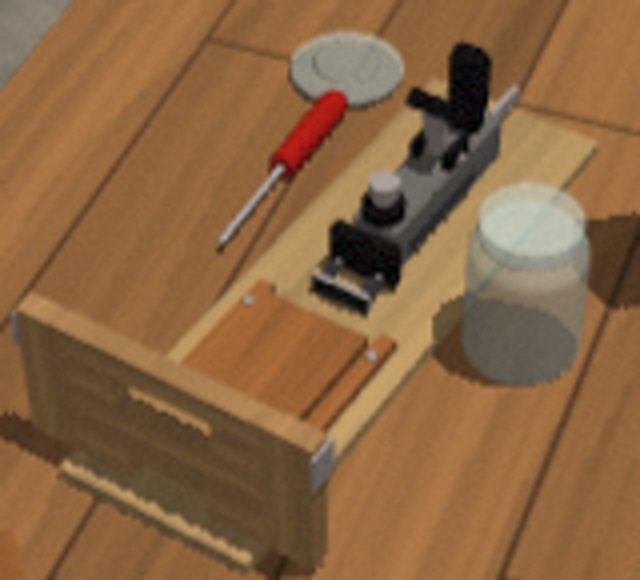

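```bash
cat > h.py <<'E'
import numpy as np,cv2
from bench import *
from scipy.optimize import least_squares
from scipy.spatial.transform import Rotation as R
def proj(n,P):
    c=camera_params(n);E=c["extrinsics"];q=(np.atleast_2d(P)-E[:3,3])@E[:3,:3]
    q=q*[1,-1,-1];u=q@c["mtx"].T
    return u[:,:2]/u[:,2:]
def clampW(p,L):  # p=x,y,yaw of clamp; L local
    L=np.atleast_2d(L);c,s=np.cos(p[2]),np.sin(p[2])
    return np.c_[p[0]+c*L[:,0]-s*L[:,1],p[1]+s*L[:,0]+c*L[:,1],L[:,2]]
E
cat > fit.py <<'E'
from h import *
L=[[0,85,90],[0,16,118],[0,-41,135]]
top=(np.array([[466,188],[571,205],[652,217]])+.5)/3.6-.5+[165,160]
side=(np.array([[384,181],[428,101],[470,52]])+.5)/4-.5+[185,155]
def f(p,w=(1,1)): return np.r_[w[0]*(proj("top",clampW(p,L))-top).ravel(),w[1]*(proj("side",clampW(p,L))-side).ravel()]
for w in((1,1),(1,0),(0,1)):
    r=least_squares(f,[600,0,-.2],args=(w,),x_scale=[100,100,1]);print(w,r.x.round(3),f(r.x).round(1))
    print(clampW(r.x,L+[[0,150,40]]).round(1))
E
python3 fit.py
```

```text
(1, 1) [ 5.49103e+02 -7.87930e+01 -2.19000e-01] [-0.5 -1.  -0.9 -1.4  1.  -0.8  0.7  0.5  2.   1.3  1.2 -0.3]
[[ 567.5    4.2   90. ]
 [ 552.6  -63.2  118. ]
 [ 540.2 -118.8  135. ]
 [ 581.6   67.6   40. ]]
(1, 0) [ 5.46496e+02 -7.89600e+01 -2.20000e-01] [-0.4  0.  -0.8 -0.4  1.1  0.3  1.5  0.7  2.8  1.5  2.  -0.1]
[[ 565.1    4.    90. ]
 [ 550.   -63.3  118. ]
 [ 537.5 -119.   135. ]
 [ 579.3   67.4   40. ]]
(0, 1) [ 5.53773e+02 -7.97630e+01 -2.11000e-01] [-0.2 -2.6 -0.5 -3.3  1.4 -2.9 -0.5  0.   0.7  0.8 -0.2 -0.9]
[[ 571.5    3.4   90. ]
 [ 557.1  -64.1  118. ]
 [ 545.2 -119.9  135. ]
 [ 585.1   66.9   40. ]]
```

Candidates for the trigger bar: the black cross-bar at top-crop (571,205), the grip top at (651,217), and the jaw's black plate at (427,187), which I reject. The bar is the one in front of the round grip, and its position in both views fits the given offsets within about 1 px. For the button, I choose the pale disc at (466,188). I plan to push with closed fingers, with tool x along the clamp's −y.

Request:
drive_tool:
  moves:
    - [[0,0,0,0,0,-0.12,255],[0,0,0,0,0,-0.12,255],[0,0,0,0,0,-0.12,255],[0,0,0,0,0,-0.12,255],[0,0,0,0,0,-0.12,255],[0,0,0,0,0,-0.12,255],[0,0,0,0,0,-0.12,255],[0,0,0,0,0,-0.12,255]]

```text
clock: 0.77
position: [176.7, -599.1, 238.6]
ee_rot: [-0.586, 0.81, 0.001, 0.0]
contact_force: [0.6, -0.2, 0.6]
gripper_width: -0.1
```

Request:
drive_tool:
  moves:
    - [[0,0,0,0,0,-0.104,255],[0,0,0,0,0,0,255]]

```text
clock: 0.93
position: [176.7, -599.1, 238.7]
ee_rot: [-0.626, 0.78, 0.001, 0.0]
contact_force: [-0.0, 0.4, 0.3]
gripper_width: 0.2
```

```bash
cat >> h.py <<'E'
P=np.array([548.5,-78.8,-.219])
def go(L):  # shift needed in tool axes, mm, to put the TCP at clamp-frame L; and turn
    s=read_state();Rt=R.from_quat(s["ee_rot"]);t=clampW(P,L)[0]
    c,sn=np.cos(P[2]),np.sin(P[2])
    Rd=R.from_matrix(np.array([[sn,-c,0],[-c,-sn,0],[0,0,-1]]))
    d=s["position"]-[P[0],P[1],0]
    print("t",round(s["clock"],2),"local",np.round([c*d[0]+sn*d[1],-sn*d[0]+c*d[1],d[2]],1),"shift",Rt.inv().apply(t-s["position"]).round(1),"rot",(Rt.inv()*Rd).as_rotvec().round(3),"F",s["contact_force"].round(2),"w",round(s["gripper_width"],1))
E
python3 -c "
from h import *
go([0,45,200])"
```

```text
t 0.93 local [-249.9 -588.7  238.7] shift [-633.5 -250.2   39.2] rot [0.001 0.001 0.001] F [-0.02  0.37  0.31] w 0.2
```

Request:
drive_tool:
  moves:
    - [[-0.037,-0.0147,0,0,0,0,255],[-0.037,-0.0147,0,0,0,0,255],[-0.037,-0.0147,0,0,0,0,255],[-0.037,-0.0147,0,0,0,0,255],[-0.037,-0.0147,0,0,0,0,255],[-0.037,-0.0147,0,0,0,0,255],[-0.037,-0.0147,0,0,0,0,255],[-0.037,-0.0147,0,0,0,0,255]]

```text
clock: 1.6
position: [356.7, -334.4, 239.3]
ee_rot: [-0.624, 0.781, 0.0, 0.0]
contact_force: [0.1, -0.8, -0.5]
gripper_width: -0.0
```

Request:
drive_tool:
  moves:
    - [[-0.037,-0.0147,0,0,0,0,255],[-0.037,-0.0147,0,0,0,0,255],[-0.037,-0.0147,0,0,0,0,255],[-0.037,-0.0147,0,0,0,0,255],[-0.037,-0.0147,0,0,0,0,255],[-0.037,-0.0147,0,0,0,0,255],[-0.037,-0.0147,0,0,0,0,255],[-0.02,-0.0147,0,0,0,0,255]]

```text
clock: 2.27
position: [532.9, -86.4, 239.3]
ee_rot: [-0.625, 0.781, 0.0, 0.0]
contact_force: [-0.6, -0.6, -0.3]
gripper_width: 0.2
```

Request:
drive_tool:
  moves:
    - [[-0.02,-0.01,0.02,0,0,0,255],[0,0,0.02,0,0,0,255],[0,0,0,0,0,0,255]]

```text
clock: 2.52
position: [543.8, -71.1, 194.8]
ee_rot: [-0.625, 0.781, 0.003, -0.004]
contact_force: [-1.8, -0.2, -0.9]
gripper_width: 0.0
```

```bash
python3 -c "
from h import *
go([0,45,108])
a=cv2.resize(get_image('top')[170:260,255:385],None,fx=3,fy=3,interpolation=2);b=cv2.resize(get_image('side')[135:255,240:350],None,fx=3,fy=3,interpolation=2)
o=np.zeros((370,800,3),np.uint8);o[:270,:390]=a;o[:360,400:730]=b;cv2.imwrite('pics/a1.png',o)"
```

```text
t 2.52 local [ -6.3   6.5 194.8] shift [-38.6  -7.   86.6] rot [ 0.009 -0.002 -0.003] F [-1.8  -0.18 -0.92] w 0.0
```

View pics/a1.png

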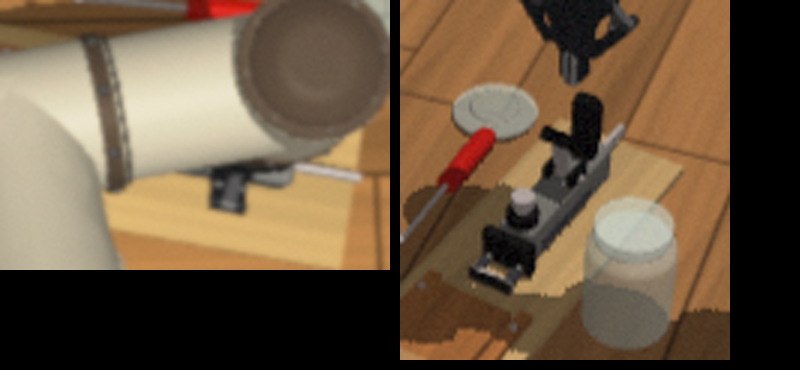

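The fingers, with the tip at about (573,78) in the right panel, are closed and clear above the clamp. They are still behind the bar, which is at about (560,138). The arm covers the top view. Next I move forward and go down in front of the bar.

Request:
drive_tool:
  moves:
    - [[-0.02,-0.004,0,0,0,0,255],[-0.019,-0.003,0,0,0,0,255],[0,0,0,0,0,0,255],[0,0,0.025,0,0,0,255],[0,0,0.02,0,0,0,255],[0,0,0,0,0,0,255]]

```text
clock: 3.12
position: [558.7, -36.8, 151.9]
ee_rot: [-0.624, 0.781, 0.002, -0.002]
contact_force: [-0.5, -1.0, 0.8]
gripper_width: -0.1
```

```bash
python3 -c "
from h import *
go([0,45,110])
b=cv2.resize(get_image('side')[135:255,240:350],None,fx=5,fy=5,interpolation=2)
cv2.imwrite('pics/a2.png',b)"
```

```text
t 3.12 local [  0.9  43.3 151.9] shift [-1.8  0.6 41.9] rot [ 0.006 -0.002 -0.004] F [-0.52 -0.96  0.8 ] w -0.1
```

View pics/a2.png

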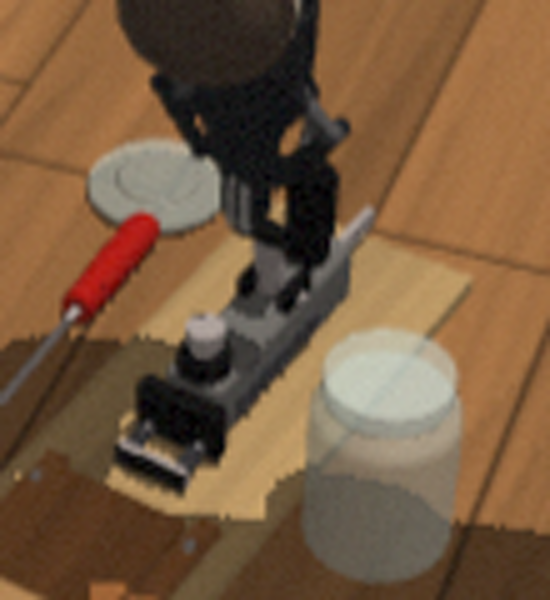

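```bash
python3 -c "
from h import *
for l in ([.9,43,144],[0,16,118],[18,16,118],[-18,16,118],[0,85,90]): print(l,((proj('side',clampW(P,l))-[240,135]+.5)*5).round())"
```

```text
[0.9, 43, 144] [[248. 223.]]
[0, 16, 118] [[271. 234.]]
[18, 16, 118] [[246. 223.]]
[-18, 16, 118] [[296. 244.]]
[0, 85, 90] [[210. 330.]]
```

The fingertips are at about (240,228), predicted (248,223), and the button is at (207,325), predicted (210,330). That is within 1–2 px, so the fingers are in front of the bar and I can go down.

Request:
drive_tool:
  moves:
    - [[-0.002,0,0.015,0,0,0,255],[0,0,0.015,0,0,0,255],[0,0,0.012,0,0,0,255],[0,0,0,0,0,0,255],[0,0,0,0,0,0,255],[0,0,0,0,0,0,255]]

```text
clock: 3.67
position: [563.0, -34.1, 114.4]
ee_rot: [-0.625, 0.78, -0.001, 0.001]
contact_force: [-1.1, 0.1, 0.0]
gripper_width: 0.1
```

```bash
python3 -c "
from h import *
go([0,45,110])"
```

```text
t 3.67 local [  4.4  46.8 114.4] shift [1.8 4.4 4.4] rot [-0.003  0.001 -0.001] F [-1.12  0.11  0.03] w 0.1
```

Request:
drive_tool:
  moves:
    - [[0.004,0,0,0,0,0,255],[0.003,0,0,0,0,0,255],[0,0,0,0,0,0,255],[0,0,0,0,0,0,255]]

```text
clock: 4.0
position: [560.3, -41.0, 112.8]
ee_rot: [-0.625, 0.781, -0.0, 0.0]
contact_force: [-0.2, -0.1, 0.2]
gripper_width: -0.0
```

Request:
drive_tool:
  moves:
    - [[0.003,0,0,0,0,0,255],[0,0,0,0,0,0,255],[0,0,0,0,0,0,255]]

```text
clock: 4.25
position: [559.5, -43.7, 112.3]
ee_rot: [-0.625, 0.781, 0.0, -0.0]
contact_force: [0.3, 0.1, -0.1]
gripper_width: -0.1
```

Request:
drive_tool:
  moves:
    - [[0.003,0,0,0,0,0,255],[0,0,0,0,0,0,255],[0,0,0,0,0,0,255]]

```text
clock: 4.5
position: [559.1, -46.3, 112.3]
ee_rot: [-0.625, 0.78, -0.0, 0.0]
contact_force: [0.7, 2.6, 0.3]
gripper_width: 0.2
```

Request:
drive_tool:
  moves:
    - [[0.003,0,0,0,0,0,255],[0,0,0,0,0,0,255],[0,0,0,0,0,0,255]]

```text
clock: 4.75
position: [558.7, -49.3, 112.6]
ee_rot: [-0.625, 0.78, -0.0, 0.001]
contact_force: [0.0, 2.1, 0.7]
gripper_width: -0.2
```

Contact came at clamp-frame y of about 35, with an unloaded force of about 2.5 N. Now the first stroke.

Request:
drive_tool:
  moves:
    - [[0.003,0,0,0,0,0,255],[0.004,0,0,0,0,0,255],[0.004,0,0,0,0,0,255],[0.004,0,0,0,0,0,255],[0,0,0,0,0,0,255]]

```text
clock: 5.17
position: [555.5, -64.5, 112.8]
ee_rot: [-0.625, 0.781, -0.0, 0.001]
contact_force: [2.1, 2.5, 1.6]
gripper_width: -0.0
```

Request:
drive_tool:
  moves:
    - [[0.004,0,0,0,0,0,255],[0.004,0,0,0,0,0,255],[0.001,0,0,0,0,0,255],[0,0,0,0,0,0,255],[0,0,0,0,0,0,255]]

```text
clock: 5.58
position: [553.3, -72.9, 112.4]
ee_rot: [-0.625, 0.78, -0.0, 0.0]
contact_force: [2.7, 3.0, 1.6]
gripper_width: 0.0
```

Request:
drive_tool:
  moves:
    - [[0.002,0,0,0,0,0,255],[0,0,0,0,0,0,255]]

```text
clock: 5.75
position: [552.9, -74.7, 112.3]
ee_rot: [-0.625, 0.78, -0.0, 0.0]
contact_force: [2.9, 3.6, 1.0]
gripper_width: 0.0
```

```bash
python3 -c "
from h import *
go([0,5,110])"
```

```text
t 5.75 local [  3.4   5.  112.3] shift [0.  3.4 2.3] rot [-0.001  0.    -0.001] F [2.87 3.59 1.  ] w 0.0
```

The stroke reached y=5 at 3.6 N with no stop felt. I release and repeat.

Request:
drive_tool:
  moves:
    - [[-0.008,0.001,0,0,0,0,255],[-0.008,0.001,0,0,0,0,255],[-0.008,0,0,0,0,0,255],[-0.008,0,0,0,0,0,255],[0,0,0,0,0,0,255],[0,0,0,0,0,0,255]]

```text
clock: 6.25
position: [557.2, -42.7, 112.0]
ee_rot: [-0.626, 0.78, 0.0, -0.001]
contact_force: [0.5, -0.8, 0.0]
gripper_width: -0.2
```

Request:
drive_tool:
  moves:
    - [[0.004,0,0,0,0,0,255],[0.004,0,0,0,0,0,255],[0.004,0,0,0,0,0,255],[0.004,0,0,0,0,0,255],[0.004,0,0,0,0,0,255],[0,0,0,0,0,0,255]]

```text
clock: 6.75
position: [554.0, -63.2, 113.1]
ee_rot: [-0.625, 0.781, -0.001, 0.001]
contact_force: [1.7, 2.3, 2.8]
gripper_width: 0.0
```

Request:
drive_tool:
  moves:
    - [[0.004,0,0,0,0,0,255],[0.004,0,0,0,0,0,255],[0.004,0,0,0,0,0,255],[0,0,0,0,0,0,255],[0,0,0,0,0,0,255]]

```text
clock: 7.17
position: [551.2, -74.6, 112.5]
ee_rot: [-0.625, 0.781, -0.0, 0.001]
contact_force: [2.8, 3.4, 1.9]
gripper_width: 0.5
```

```bash
python3 -c "
from h import *
go([0,5,110])
b=cv2.resize(get_image('side')[135:255,240:350],None,fx=5,fy=5,interpolation=2)
cv2.imwrite('pics/a3.png',get_image('side'))"
```

```text
t 7.17 local [  1.7   4.7 112.5] shift [-0.3  1.7  2.5] rot [-0.001  0.    -0.001] F [2.78 3.4  1.88] w 0.5
```

Request:
drive_tool:
  moves:
    - [[-0.008,0,0,0,0,0,255],[-0.008,0,0,0,0,0,255],[-0.008,0,0,0,0,0,255],[-0.008,0,0,0,0,0,255],[0,0,0,0,0,0,255],[0,0,0,0,0,0,255]]

```text
clock: 7.77
position: [557.2, -42.6, 112.0]
ee_rot: [-0.626, 0.78, 0.0, -0.001]
contact_force: [0.2, -0.9, -0.8]
gripper_width: 0.1
```

Request:
drive_tool:
  moves:
    - [[0.004,0,0,0,0,0,255],[0.004,0,0,0,0,0,255],[0.004,0,0,0,0,0,255],[0.004,0,0,0,0,0,255],[0.004,0,0,0,0,0,255],[0,0,0,0,0,0,255]]

```text
clock: 8.27
position: [554.0, -63.2, 113.1]
ee_rot: [-0.625, 0.781, -0.001, 0.001]
contact_force: [0.9, 2.7, 1.1]
gripper_width: 0.3
```

Request:
drive_tool:
  moves:
    - [[0.004,0,0,0,0,0,255],[0.004,0,0,0,0,0,255],[0.004,0,0,0,0,0,255],[0,0,0,0,0,0,255],[0,0,0,0,0,0,255]]

```text
clock: 8.68
position: [551.4, -74.5, 112.7]
ee_rot: [-0.625, 0.78, -0.001, 0.001]
contact_force: [2.9, 2.6, 1.8]
gripper_width: -0.2
```

Request:
drive_tool:
  moves:
    - [[-0.008,0,0,0,0,0,255],[-0.008,0,0,0,0,0,255],[-0.008,0,0,0,0,0,255],[-0.008,0,0,0,0,0,255],[0,0,0,0,0,0,255],[0,0,0,0,0,0,255]]

```text
clock: 9.18
position: [557.1, -42.7, 111.9]
ee_rot: [-0.626, 0.78, 0.0, -0.001]
contact_force: [0.1, -1.1, -0.3]
gripper_width: -0.2
```

```bash
python3 -c "
from h import *
go([0,5,110])
b=cv2.resize(get_image('side')[185:305,180:320],None,fx=5,fy=5,interpolation=2)
cv2.imwrite('pics/a4.png',b)
for j in (0,16,24): print(j,((proj('side',clampW(P,[[-25,150+j,40],[25,150+j,40]]))-[180,185]+.5)*5).round())"
```

```text
t 9.18 local [  0.6  37.1 111.9] shift [32.1  0.6  2. ] rot [ 0.001 -0.001  0.   ] F [ 0.14 -1.14 -0.34] w -0.2
0 [[485. 218.]
 [416. 185.]]
16 [[470. 233.]
 [401. 201.]]
24 [[463. 241.]
 [393. 208.]]
```

View pics/a4.png

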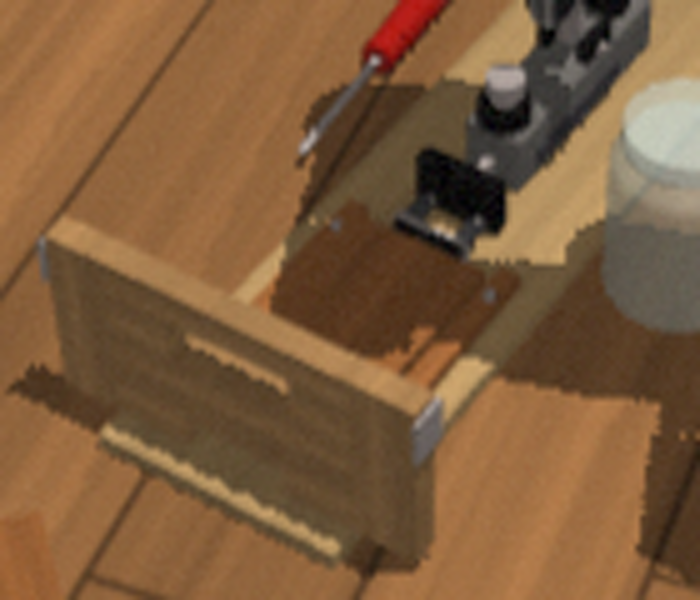

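The jaw has moved out clear of the housing by about 24 mm. The pad, at (395–470, 215–250), stands about at the slat's end, with the gap still open. The next strokes load the slat, so I watch the force.

Request:
drive_tool:
  moves:
    - [[0.004,0,0,0,0,0,255],[0.004,0,0,0,0,0,255],[0.004,0,0,0,0,0,255],[0.004,0,0,0,0,0,255],[0.004,0,0,0,0,0,255],[0,0,0,0,0,0,255]]

```text
clock: 9.73
position: [554.0, -63.2, 113.1]
ee_rot: [-0.625, 0.781, -0.001, 0.001]
contact_force: [1.9, 2.1, 1.2]
gripper_width: 0.1
```

Request:
drive_tool:
  moves:
    - [[0.004,0,0,0,0,0,255],[0.004,0,0,0,0,0,255],[0.004,0,0,0,0,0,255],[0,0,0,0,0,0,255],[0,0,0,0,0,0,255]]

```text
clock: 10.15
position: [551.5, -74.4, 112.8]
ee_rot: [-0.625, 0.78, -0.001, 0.001]
contact_force: [2.4, 2.9, 2.9]
gripper_width: 0.2
```

Request:
drive_tool:
  moves:
    - [[-0.008,0,0,0,0,0,255],[-0.008,0,0,0,0,0,255],[-0.008,0,0,0,0,0,255],[-0.008,0,0,0,0,0,255],[0,0,0,0,0,0,255],[0,0,0,0,0,0,255]]

```text
clock: 10.65
position: [557.2, -42.6, 111.9]
ee_rot: [-0.626, 0.78, 0.0, -0.001]
contact_force: [-0.3, 0.0, 0.1]
gripper_width: -0.1
```

Request:
drive_tool:
  moves:
    - [[0.004,0,0,0,0,0,255],[0.004,0,0,0,0,0,255],[0.004,0,0,0,0,0,255],[0.004,0,0,0,0,0,255],[0,0,0,0,0,0,255],[0,0,0,0,0,0,255]]

```text
clock: 11.15
position: [554.9, -58.9, 113.0]
ee_rot: [-0.625, 0.781, -0.001, 0.001]
contact_force: [1.9, 3.0, 2.4]
gripper_width: 0.2
```

Request:
drive_tool:
  moves:
    - [[0.003,0,0,0,0,0,255],[0.003,0,0,0,0,0,255],[0,0,0,0,0,0,255],[0,0,0,0,0,0,255]]

```text
clock: 11.48
position: [553.5, -64.6, 112.7]
ee_rot: [-0.625, 0.78, -0.001, 0.001]
contact_force: [2.5, 3.4, 1.8]
gripper_width: 0.1
```

Request:
drive_tool:
  moves:
    - [[0.003,0,0,0,0,0,255],[0.003,0,0,0,0,0,255],[0,0,0,0,0,0,255],[0,0,0,0,0,0,255]]

```text
clock: 11.82
position: [551.7, -70.5, 112.3]
ee_rot: [-0.625, 0.78, -0.0, 0.0]
contact_force: [3.3, 3.6, 3.2]
gripper_width: -0.1
```

Request:
drive_tool:
  moves:
    - [[0.003,0,0,0,0,0,255],[0.001,0,0,0,0,0,255],[0,0,0,0,0,0,255],[0,0,0,0,0,0,255]]

```text
clock: 12.15
position: [550.9, -74.0, 112.1]
ee_rot: [-0.625, 0.78, -0.0, 0.0]
contact_force: [3.1, 5.7, 1.3]
gripper_width: -0.2
```

```bash
python3 -c "
from h import *
go([0,5,110])"
```

```text
t 12.15 local [  1.3   5.2 112.1] shift [0.2 1.3 2.1] rot [-0.001  0.001 -0.001] F [3.06 5.74 1.31] w -0.2
```

Request:
drive_tool:
  moves:
    - [[-0.008,0,0,0,0,0,255],[-0.008,0,0,0,0,0,255],[-0.008,0,0,0,0,0,255],[-0.008,0,0,0,0,0,255],[0,0,0,0,0,0,255],[0,0,0,0,0,0,255]]

```text
clock: 12.65
position: [557.1, -42.8, 112.0]
ee_rot: [-0.626, 0.78, 0.0, -0.001]
contact_force: [0.2, 0.3, -0.1]
gripper_width: -0.4
```

Request:
drive_tool:
  moves:
    - [[0.004,0,0,0,0,0,255],[0.004,0,0,0,0,0,255],[0.004,0,0,0,0,0,255],[0.002,0,0,0,0,0,255],[0,0,0,0,0,0,255],[0,0,0,0,0,0,255]]

```text
clock: 13.15
position: [555.2, -56.8, 112.9]
ee_rot: [-0.625, 0.781, -0.0, 0.001]
contact_force: [1.0, 4.0, 3.6]
gripper_width: -0.1
```

Request:
drive_tool:
  moves:
    - [[0.003,0,0,0,0,0,255],[0.002,0,0,0,0,0,255],[0,0,0,0,0,0,255],[0,0,0,0,0,0,255]]

```text
clock: 13.48
position: [554.2, -61.6, 112.6]
ee_rot: [-0.625, 0.78, -0.001, 0.001]
contact_force: [1.2, 4.0, 2.7]
gripper_width: -0.3
```

Request:
drive_tool:
  moves:
    - [[0.002,0,0,0,0,0,255],[0.001,0,0,0,0,0,255],[0,0,0,0,0,0,255],[0,0,0,0,0,0,255]]

```text
clock: 13.82
position: [553.3, -64.5, 112.5]
ee_rot: [-0.625, 0.78, -0.0, 0.001]
contact_force: [2.3, 3.6, 3.3]
gripper_width: 0.3
```

```bash
python3 -c "
from h import *
go([0,5,110])"
```

```text
t 13.82 local [  1.6  15.  112.5] shift [10.   1.6  2.5] rot [-0.001  0.    -0.001] F [2.29 3.61 3.32] w 0.3
```

Not firm yet. I continue the stroke.

Request:
drive_tool:
  moves:
    - [[0.003,0,0,0,0,0,255],[0.002,0,0,0,0,0,255],[0,0,0,0,0,0,255],[0,0,0,0,0,0,255]]

```text
clock: 14.15
position: [551.8, -69.5, 112.2]
ee_rot: [-0.625, 0.78, -0.0, 0.0]
contact_force: [2.3, 3.5, 2.5]
gripper_width: -0.1
```

Request:
drive_tool:
  moves:
    - [[0.002,0,0,0,0,0,255],[0.002,0,0,0,0,0,255],[0.001,0,0,0,0,0,255],[0,0,0,0,0,0,255],[0,0,0,0,0,0,255]]

```text
clock: 14.57
position: [550.8, -74.1, 112.0]
ee_rot: [-0.625, 0.78, 0.0, 0.0]
contact_force: [2.7, 4.5, 2.3]
gripper_width: 0.1
```

Request:
drive_tool:
  moves:
    - [[-0.008,0,0,0,0,0,255],[-0.008,0,0,0,0,0,255],[-0.008,0,0,0,0,0,255],[-0.008,0,0,0,0,0,255],[0,0,0,0,0,0,255],[0,0,0,0,0,0,255]]

```text
clock: 15.07
position: [557.1, -42.8, 111.9]
ee_rot: [-0.626, 0.78, 0.0, -0.001]
contact_force: [0.5, -0.5, 0.2]
gripper_width: -0.2
```

Request:
drive_tool:
  moves:
    - [[0.004,0,0,0,0,0,255],[0.004,0,0,0,0,0,255],[0.004,0,0,0,0,0,255],[0.002,0,0,0,0,0,255],[0,0,0,0,0,0,255],[0,0,0,0,0,0,255]]

```text
clock: 15.57
position: [555.2, -56.8, 112.9]
ee_rot: [-0.625, 0.781, -0.0, 0.001]
contact_force: [1.4, 4.1, 2.2]
gripper_width: -0.0
```

```bash
python3 -c "
from h import *
go([0,5,110])
b=cv2.resize(get_image('side')[185:305,180:320],None,fx=5,fy=5,interpolation=2)
cv2.imwrite('pics/a5.png',b)"
```

```text
t 15.57 local [  1.8  23.  112.9] shift [18.   1.8  2.9] rot [-0.002  0.001 -0.001] F [1.45 4.1  2.19] w -0.0
```

View pics/a5.png

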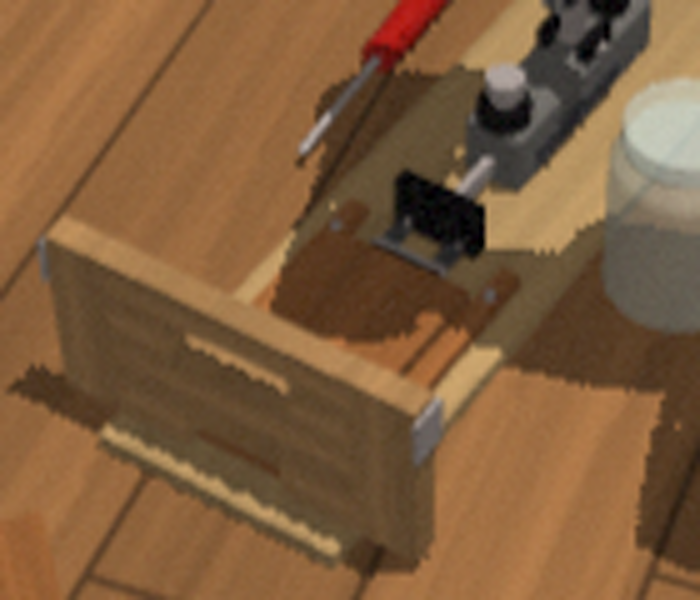

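The pad is pushing the slat. Its end has moved in from the rails, and the tongue now shows at the crate's far side at (240,455). I go on in small steps.

Request:
drive_tool:
  moves:
    - [[0.003,0,0,0,0,0,255],[0.002,0,0,0,0,0,255],[0,0,0,0,0,0,255],[0,0,0,0,0,0,255]]

```text
clock: 15.95
position: [554.5, -61.2, 113.0]
ee_rot: [-0.625, 0.78, -0.001, 0.001]
contact_force: [1.6, 5.0, 3.7]
gripper_width: 0.3
```

Request:
drive_tool:
  moves:
    - [[0.002,0,0,0,0,0,255],[0.002,0,0,0,0,0,255],[0,0,0,0,0,0,255],[0,0,0,0,0,0,255]]

```text
clock: 16.28
position: [553.9, -64.7, 113.2]
ee_rot: [-0.625, 0.78, -0.001, 0.002]
contact_force: [1.4, 6.8, 5.6]
gripper_width: 0.2
```

Request:
drive_tool:
  moves:
    - [[0.002,0,0,0,0,0,255],[0.002,0,0,0,0,0,255],[0,0,0,0,0,0,255],[0,0,0,0,0,0,255]]

```text
clock: 16.62
position: [553.3, -67.9, 113.4]
ee_rot: [-0.626, 0.78, -0.001, 0.002]
contact_force: [0.9, 9.9, 6.2]
gripper_width: 0.2
```

It has gone firm at about 10 N. I continue in 2 mm steps towards about 16.5 N.

Request:
drive_tool:
  moves:
    - [[0.002,0,0,0,0,0,255],[0.001,0,0,0,0,0,255],[0,0,0,0,0,0,255],[0,0,0,0,0,0,255]]

```text
clock: 16.95
position: [552.7, -70.6, 113.4]
ee_rot: [-0.626, 0.78, -0.001, 0.002]
contact_force: [0.7, 10.9, 5.6]
gripper_width: 0.0
```

Request:
drive_tool:
  moves:
    - [[0.001,0,0,0,0,0,255],[0.001,0,0,0,0,0,255],[0,0,0,0,0,0,255],[0,0,0,0,0,0,255]]

```text
clock: 17.28
position: [552.4, -72.3, 113.4]
ee_rot: [-0.626, 0.78, -0.0, 0.003]
contact_force: [0.7, 11.5, 7.1]
gripper_width: 0.1
```

```bash
python3 -c "
from h import *
go([0,5,110]);s=read_state();print(s['contact_force']@[.217,.976,0])"
```

```text
t 17.28 local [  2.4   7.2 113.4] shift [2.2 2.4 3.3] rot [-0.004  0.003 -0.   ] F [ 0.68 11.47  7.11] w 0.1
11.344245173521227
```

Request:
drive_tool:
  moves:
    - [[0.001,0,0,0,0,0,255],[0.0005,0,0,0,0,0,255],[0,0,0,0,0,0,255],[0,0,0,0,0,0,255]]

```text
clock: 17.62
position: [552.1, -73.6, 113.3]
ee_rot: [-0.626, 0.78, -0.0, 0.003]
contact_force: [1.0, 12.3, 5.6]
gripper_width: 0.0
```

Request:
drive_tool:
  moves:
    - [[0.001,0,0,0,0,0,255],[0,0,0,0,0,0,255],[0,0,0,0,0,0,255],[0,0,0,0,0,0,255]]

```text
clock: 17.95
position: [551.9, -74.5, 113.2]
ee_rot: [-0.626, 0.78, -0.0, 0.003]
contact_force: [0.8, 12.9, 5.3]
gripper_width: -0.5
```

```bash
python3 -c "
from h import *
go([0,5,110]);s=read_state();print(s['contact_force']@[.217,.976,0])"
```

```text
t 17.95 local [  2.4   5.  113.2] shift [-0.   2.4  3.2] rot [-0.004  0.004 -0.   ] F [ 0.8  12.86  5.3 ] w -0.5
12.726185890618302
```

At the same full-stroke position I read 12.7 N, under the 15 N target but in the stiff region. I add 1 mm for certainty of the tooth, release and dwell.

Request:
drive_tool:
  moves:
    - [[0.001,0,0,0,0,0,255],[0,0,0,0,0,0,255],[0,0,0,0,0,0,255],[0,0,0,0,0,0,255]]

```text
clock: 18.28
position: [551.8, -75.2, 113.2]
ee_rot: [-0.626, 0.78, -0.0, 0.003]
contact_force: [1.8, 14.2, 6.0]
gripper_width: 0.1
```

Request:
drive_tool:
  moves:
    - [[-0.006,0,0,0,0,0,255],[-0.007,0,0,0,0,0,255],[-0.007,0,0,0,0,0,255],[-0.007,0,0,0,0,0,255],[-0.007,0,0,0,0,0,255],[0,0,0,0,0,0,255],[0,0,0,0,0,0,255],[0,0,0,0,0,0,255]]

```text
clock: 18.95
position: [556.8, -44.9, 112.0]
ee_rot: [-0.625, 0.781, 0.0, -0.001]
contact_force: [0.7, 0.1, 0.1]
gripper_width: -0.0
```

Request:
drive_tool:
  moves:
    - [[0,0,0,0,0,0,255],[0,0,0,0,0,0,255],[0,0,0,0,0,0,255],[0,0,0,0,0,0,255],[0,0,0,0,0,0,255],[0,0,0,0,0,0,255],[0,0,0,0,0,0,255],[0,0,0,0,0,0,255]]

```text
clock: 19.62
position: [557.3, -44.6, 112.3]
ee_rot: [-0.625, 0.78, 0.0, -0.0]
contact_force: [-0.4, 0.9, -0.9]
gripper_width: -0.0
```

Request:
drive_tool:
  moves:
    - [[0.004,0,0,0,0,0,255],[0.004,0,0,0,0,0,255],[0.003,0,0,0,0,0,255],[0,0,0,0,0,0,255],[0,0,0,0,0,0,255],[0,0,0,0,0,0,255]]

```text
clock: 20.12
position: [555.9, -54.6, 113.1]
ee_rot: [-0.625, 0.78, -0.0, 0.002]
contact_force: [1.5, 5.0, 2.2]
gripper_width: -0.2
```

```bash
python3 -c "
from h import *
go([0,5,110]);s=read_state();print(s['contact_force']@[.217,.976,0])"
```

```text
t 20.12 local [  2.   25.2 113.1] shift [20.2  2.   3. ] rot [-0.003  0.002 -0.001] F [1.53 4.98 2.19] w -0.2
5.1948298866501945
```

Request:
drive_tool:
  moves:
    - [[0.002,0,0,0,0,0,255],[0,0,0,0,0,0,255],[0,0,0,0,0,0,255],[0,0,0,0,0,0,255]]

```text
clock: 20.45
position: [555.7, -55.7, 113.2]
ee_rot: [-0.625, 0.78, -0.0, 0.002]
contact_force: [0.1, 9.0, 5.3]
gripper_width: 0.2
```

Request:
drive_tool:
  moves:
    - [[0.002,0,0,0,0,0,255],[0,0,0,0,0,0,255],[0,0,0,0,0,0,255],[0,0,0,0,0,0,255]]

```text
clock: 20.78
position: [555.5, -56.9, 113.5]
ee_rot: [-0.625, 0.78, -0.0, 0.003]
contact_force: [-0.9, 12.5, 4.5]
gripper_width: -0.1
```

```bash
python3 -c "
from h import *
go([0,5,110]);s=read_state();print(s['contact_force']@[.217,.976,0])"
```

```text
t 20.78 local [  2.1  22.9 113.5] shift [17.9  2.1  3.4] rot [-0.004  0.004 -0.001] F [-0.87 12.5   4.5 ] w -0.1
12.012802620614558
```

Just past pick-up the trigger is already firm at 12 N, so the clamp holds a real load, roughly 13–17 N at the pad. I do no more pumping: let go, dwell and check the joint.

Request:
drive_tool:
  moves:
    - [[-0.005,0,0,0,0,0,255],[-0.005,0,0,0,0,0,255],[-0.007,0,0,0,0,0,255],[-0.001,0,0,0,0,0,255],[0,0,0,0,0,0,255],[0,0,0,0,0,0,255],[0,0,0,0,0,0,255],[0,0,0,0,0,0,255]]

```text
clock: 21.45
position: [557.7, -42.1, 112.2]
ee_rot: [-0.625, 0.781, 0.0, -0.0]
contact_force: [-0.8, -0.5, -0.1]
gripper_width: 0.0
```

Request:
drive_tool:
  moves:
    - [[-0.003,0,-0.02,0,0,0,255],[0,0,-0.02,0,0,0,255],[0,0,-0.02,0,0,0,255],[0,0,0,0,0,0,255],[0,0,0,0,0,0,255],[0,0,0,0,0,0,255],[0,0,0,0,0,0,255],[0,0,0,0,0,0,255]]

```text
clock: 22.12
position: [558.0, -38.9, 171.2]
ee_rot: [-0.625, 0.781, 0.001, -0.001]
contact_force: [-0.3, 0.7, 1.3]
gripper_width: 0.2
```

```bash
python3 -c "
from h import *
go([0,85,120])
t=get_image('top');b=cv2.resize(get_image('side')[185:305,180:300],None,fx=4,fy=4,interpolation=2)
a=cv2.resize(t[150:260,165:265],None,fx=3,fy=3,interpolation=2)
o=np.zeros((480,800,3),np.uint8);o[:,:480]=b;o[:330,490:790]=a;cv2.imwrite('pics/a6.png',o)"
```

```text
t 22.12 local [  0.6  41.  171.2] shift [-44.1   0.5  51.2] rot [ 0.002 -0.001 -0.001] F [-0.35  0.73  1.31] w 0.2
```

View pics/a6.png

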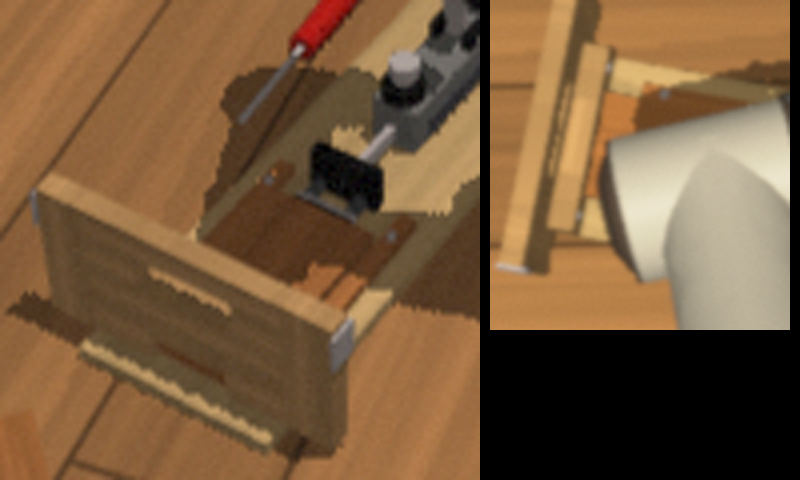

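The slat's shoulder meets the crate face: in the right panel at about (606,100) no board shows between slat and face. The tongue shows at the far side at (195,362), and the pad springs are visibly compressed. Next, the release button.

Request:
drive_tool:
  moves:
    - [[-0.015,0,0,0,0,0,255],[-0.015,0,0,0,0,0,255],[-0.014,0,0,0,0,0,255],[0,0,0.02,0,0,0,255],[0,0,0.02,0,0,0,255],[0,0,0.02,0,0,0,255],[0,0,0,0,0,0,255],[0,0,0,0,0,0,255]]

```text
clock: 22.88
position: [567.9, 4.7, 111.5]
ee_rot: [-0.626, 0.78, 0.0, -0.001]
contact_force: [1.1, 0.2, 0.8]
gripper_width: -0.2
```

```bash
python3 -c "
from h import *
go([0,85,98])"
```

```text
t 22.88 local [  0.8  85.7 111.5] shift [ 0.7  0.7 13.5] rot [ 0.002 -0.002  0.   ] F [1.07 0.23 0.81] w -0.2
```

Request:
drive_tool:
  moves:
    - [[0,0,0.004,0,0,0,255],[0,0,0.004,0,0,0,255],[0,0,0,0,0,0,255],[0,0,0,0,0,0,255]]

```text
clock: 23.22
position: [568.4, 4.2, 104.8]
ee_rot: [-0.625, 0.78, -0.0, 0.0]
contact_force: [0.3, -0.6, -0.8]
gripper_width: -0.0
```

Request:
drive_tool:
  moves:
    - [[0,0,0.004,0,0,0,255],[0,0,0.002,0,0,0,255],[0,0,0,0,0,0,255],[0,0,0,0,0,0,255]]

```text
clock: 23.55
position: [568.1, 4.1, 98.3]
ee_rot: [-0.625, 0.78, 0.0, -0.0]
contact_force: [-1.3, 1.0, 0.2]
gripper_width: -0.0
```

Request:
drive_tool:
  moves:
    - [[0,0,0.002,0,0,0,255],[0,0,0.001,0,0,0,255],[0,0,0,0,0,0,255],[0,0,0,0,0,0,255]]

```text
clock: 23.88
position: [568.3, 4.2, 95.4]
ee_rot: [-0.625, 0.78, -0.0, 0.0]
contact_force: [-0.5, 0.4, 1.5]
gripper_width: -0.2
```

Request:
drive_tool:
  moves:
    - [[0,0,0.002,0,0,0,255],[0,0,0,0,0,0,255],[0,0,0,0,0,0,255]]

```text
clock: 24.13
position: [568.3, 4.2, 93.4]
ee_rot: [-0.625, 0.78, -0.0, 0.0]
contact_force: [-0.6, -0.7, 4.3]
gripper_width: 0.1
```

Request:
drive_tool:
  moves:
    - [[0,0,0.0015,0,0,0,255],[0,0,0,0,0,0,255],[0,0,0,0,0,0,255],[0,0,0,0,0,0,255]]

```text
clock: 24.47
position: [568.3, 4.2, 91.9]
ee_rot: [-0.625, 0.78, -0.0, 0.0]
contact_force: [-0.9, -1.3, 3.4]
gripper_width: 0.2
```

Request:
drive_tool:
  moves:
    - [[0,0,0.001,0,0,0,255],[0,0,0,0,0,0,255],[0,0,0,0,0,0,255],[0,0,0,0,0,0,255],[0,0,0,0,0,0,255],[0,0,0,0,0,0,255],[0,0,0,0,0,0,255],[0,0,0,0,0,0,255]]

```text
clock: 25.13
position: [568.4, 4.2, 91.7]
ee_rot: [-0.625, 0.78, -0.0, 0.0]
contact_force: [-1.9, -0.3, 7.6]
gripper_width: -0.1
```

```bash
python3 -c "
from h import *
go([0,85,98])
b=cv2.resize(get_image('side')[165:305,180:320],None,fx=4,fy=4,interpolation=2)
cv2.imwrite('pics/a7.png',b)"
```

```text
t 25.13 local [ 1.4 85.3 91.7] shift [ 0.3  1.4 -6.3] rot [-0.001  0.    -0.001] F [-1.85 -0.27  7.62] w -0.1
```

View pics/a7.png

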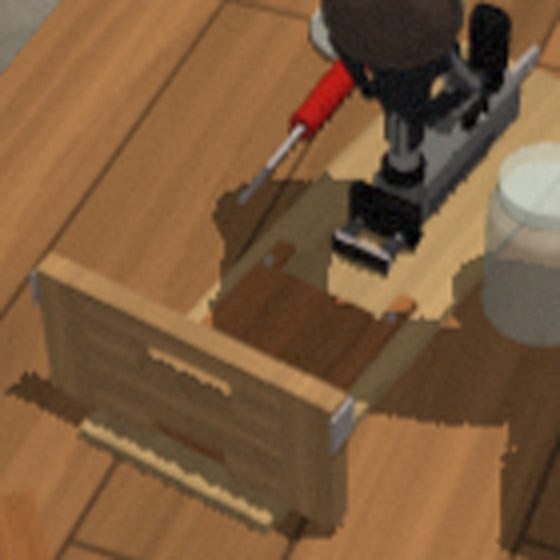

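The jaw is fully back, with its plate against the housing at (385,210) and the pad at (365,245). The slat stays in and the tongue still shows at (195,440). I lift off and retreat.

Request:
drive_tool:
  moves:
    - [[0,0,-0.005,0,0,0,255],[0,0,-0.01,0,0,0,255],[0,0,-0.02,0,0,0,255],[0,0,-0.03,0,0,0,255],[0,0,-0.03,0,0,0,255],[0,0,-0.03,0,0,0,255],[0,0,-0.01,0,0,0,255],[0,0,0,0,0,0,255]]

```text
clock: 25.85
position: [569.7, 4.6, 229.6]
ee_rot: [-0.625, 0.78, -0.002, 0.003]
contact_force: [0.2, 0.2, 0.0]
gripper_width: -0.2
```

Request:
drive_tool:
  moves:
    - [[0.037,0.0147,0,0,0,0,255],[0.037,0.0147,0,0,0,0,255],[0.037,0.0147,0,0,0,0,255],[0.037,0.0147,0,0,0,0,255],[0.037,0.0147,0,0,0,0,255],[0.037,0.0147,0,0,0,0,255],[0.037,0.0147,0,0,0,0,255],[0.02,0.0147,0,0,0,0,255]]

```text
clock: 26.52
position: [389.9, -244.1, 224.2]
ee_rot: [-0.624, 0.781, 0.001, -0.001]
contact_force: [1.1, 1.0, -0.1]
gripper_width: 0.2
```

Request:
drive_tool:
  moves:
    - [[0.037,0.0147,0,0,0,0,255],[0.037,0.0147,0,0,0,0,255],[0.037,0.0147,0,0,0,0,255],[0.037,0.0147,0,0,0,0,255],[0.037,0.0147,0,0,0,0,255],[0,0,0,0,0,0,255],[0,0,0,0,0,0,255],[0,0,0,0,0,0,255]]

```text
clock: 27.18
position: [279.8, -406.3, 224.5]
ee_rot: [-0.625, 0.781, 0.001, 0.0]
contact_force: [0.4, 0.3, 0.4]
gripper_width: 0.2
```

```bash
python3 -c "
from h import *
go([0,85,98])
a=get_image('top')[150:270,165:395];a=cv2.resize(a,None,fx=3.4,fy=3.4,interpolation=2)
cv2.imwrite('pics/a8.png',a)"
```

```text
t 27.18 local [-191.2 -378.1  224.5] shift [-463.3 -190.4  126.9] rot [ 0.002  0.002 -0.002] F [0.41 0.29 0.42] w 0.2
```

View pics/a8.png

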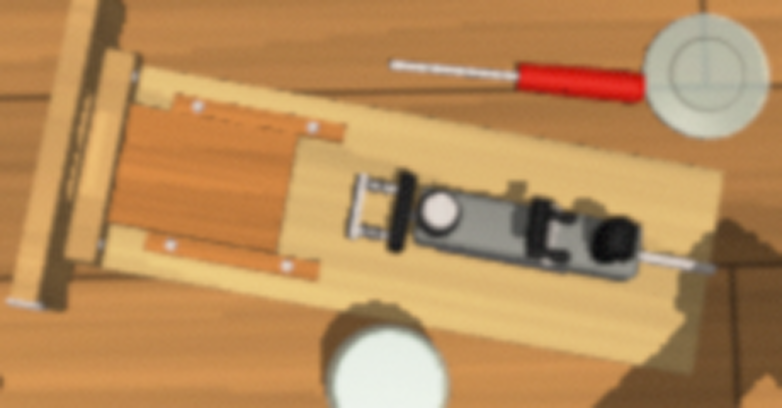

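The slat's full-width end meets the crate block at (125,105)–(108,222) with no gap. The jaw, trigger and button look as they did at the start, and the jar, lid and screwdriver are in place. I hand in the job.

```bash
python3 -c "
from bench import *
print(job_done())"
```

```text
the job is handed in; nothing more can be done
None
```

The slat is home in the crate end and the jaw has sprung fully back. I handed the job in at about 27 s of the 72 s allowed; the hand-in reports no verdict.

**Pumping:** I pushed the trigger bar with closed fingers for seven strokes. The trigger went firm on the seventh, which I stopped at about 14 N. That is just under the 15–19 N band, because the trigger was near the end of its travel.

**Snug check:** With the trigger let go for more than half a second, I made one short test pull, too short to gain a tooth. It met about 12 N just past pick-up. I take this as the clamp holding well over 4 N, though the pad force itself was not measured.

**Release:** I pressed the button straight down; it took up to 7.6 N. The jaw sprang back and I moved the arm clear.

**Last picture:**
- No gap shows between the slat's shoulder and the crate face.
- The jaw, trigger and button look as they did at the start.
- The jar, glass lid and screwdriver are in place, and the robot is touching nothing.

The final gap was judged by eye, at about 2.6 mm per pixel, so the picture alone cannot confirm the 2.5 mm limit. I viewed 11 pictures, one over the budget of 10.

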